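Put the gas hob back together and set the coffee pot on it

TASK

The gas hob has been taken apart for cleaning: push every loose control knob fully home on a bare spindle of the front row (any one will do), turning it slowly as you press until the D-shaped bore lines up and it drops flush onto the plate; set the round burner cap centred on the front burner's crown, and lay the two iron pan bars across that burner, each centred on its own pair of raised lugs. When knobs, cap and both bars are in place, and not before, stand the coffee pot upright on the bars, centred over the burner. Leave the two small jars and the glass where they are.

Things in the scene. Friction and masses are not known exactly. Their poses are not given: they have to be found in the camera images.
- hob: steel gas hob, fixed; plate 8 mm thick, x -190..320, y -145..145 mm in its frame. Origin at counter height under the front burner's centre; x away from robot, z up. Front burner base 72 mm across, top at 18, on it a crown 32 across, top at 22. Round it 4 lugs, 18 mm square, flat tops at 38, at x +-30, y +-60. Rear burner (x 200) keeps its own bars
- shaft0 (a point): foot of a bare brass D spindle, on its axis at the plate top (8 mm above counter); axes as the hob's, z up. Upright, does not turn, 14 mm across, 12 high, tip narrowed; its flat is 3.5 mm from the axis and faces the hob's +x to within 0.5 rad either way (not read out). A knob home has its origin here; more than about 0.1 rad out of line it stays 10 to 12 mm up, on the tip (right-hand one)
- shaft1 (a point): foot of a bare brass D spindle, on its axis at the plate top (8 mm above counter); axes as the hob's, z up. Upright, does not turn, 14 mm across, 12 high, tip narrowed; its flat is 3.5 mm from the axis and faces the hob's +x to within 0.5 rad either way (not read out). A knob home has its origin here; more than about 0.1 rad out of line it stays 10 to 12 mm up, on the tip (middle one)
- shaft2 (a point): foot of a bare brass D spindle, on its axis at the plate top (8 mm above counter); axes as the hob's, z up. Upright, does not turn, 14 mm across, 12 high, tip narrowed; its flat is 3.5 mm from the axis and faces the hob's +x to within 0.5 rad either way (not read out). A knob home has its origin here; more than about 0.1 rad out of line it stays 10 to 12 mm up, on the tip (left-hand one)
- seat0 (a point): point midway between the tops of the two front-burner lugs nearer the robot, at the height of their tops (38 mm above the counter); axes as the hob's: a bar in place runs along y and has the centre of its underside here
- seat1 (a point): the same for the two lugs farther from the robot
- burner (a point): point over the centre of the front burner at the height of the tops of the bars once they lie on the lugs (50 mm above the counter): the centre of the coffee pot's underside comes here
- knob0: loose black knob (2 or 3 present, all alike, any fits any spindle): skirt 40 mm across, 15 high; on it a grip bar 12 wide, 40 long, 20 high (35 in all), its pointer end, with white line, 3 mm past the skirt on the +x side. Underside has a D bore 13 deep, 0.6 mm play round the spindle, flat on the +x side. Origin: centre of underside, on the bore axis; z up. Starts on its underside; 40 g
- knob1: loose black knob (2 or 3 present, all alike, any fits any spindle): skirt 40 mm across, 15 high; on it a grip bar 12 wide, 40 long, 20 high (35 in all), its pointer end, with white line, 3 mm past the skirt on the +x side. Underside has a D bore 13 deep, 0.6 mm play round the spindle, flat on the +x side. Origin: centre of underside, on the bore axis; z up. Starts on its underside; 40 g
- knob2: loose black knob (2 or 3 present, all alike, any fits any spindle): skirt 40 mm across, 15 high; on it a grip bar 12 wide, 40 long, 20 high (35 in all), its pointer end, with white line, 3 mm past the skirt on the +x side. Underside has a D bore 13 deep, 0.6 mm play round the spindle, flat on the +x side. Origin: centre of underside, on the bore axis; z up. Starts on its underside; 40 g
- bar0: loose dark iron pan bar, square rod 150 mm long, 12 mm wide, 12 mm high. Origin at the centre of its underside, x along its length, z up. About 160 g. Either bar goes on either pair of lugs
- bar1: loose dark iron pan bar, square rod 150 mm long, 12 mm wide, 12 mm high. Origin at the centre of its underside, x along its length, z up. About 160 g. Either bar goes on either pair of lugs
- coffee_pot: aluminium coffee pot: lower part 84 mm across up to 50 high, upper part a cylinder 62 mm across from 50 to 120 high, lid button to 141. Black handle out to 74 mm from the axis on its +x side, 14 wide, 58 to 115 high; small spout on the -x side. Origin at the centre of its underside, z up. 280 to 500 g
- crown (a point): centre of the top of the front burner's crown, 22 mm above the counter: the centre of the burner cap's underside comes here
- burner_cap: loose dark iron burner cap, plain disc 44 mm across, 12 mm thick, lying flat; on the crown it lies under the bars' level (its top at 34 mm). Origin at the centre of its underside, z up. 100 g
- salt_jar: small clear jar, 40 mm across, 58 mm high; not part of the job, stays where it is; origin at the centre of its underside
- spice_jar: small amber jar, 42 mm across, 62 mm high; not part of the job, stays where it is; origin at the centre of its underside
- tumbler: drinking glass, 68 mm across, 90 mm high; not part of the job, stays where it is; origin at the centre of its underside

How it is judged:
On the way, in this order (a step that is already met when the one before it is completed fails the run):
1. every knob is home on a spindle, the cap is on its crown and both bars lie on their lugs (((horizontal distance between knob0 and shaft0 below 0.003 m and z of knob0 in the frame of shaft0 below 0.003 m and angle between knob0's own z axis and vertical below 0.08 rad) or (horizontal distance between knob0 and shaft1 below 0.003 m and z of knob0 in the frame of shaft1 below 0.003 m and angle between knob0's own z axis and vertical below 0.08 rad) or (horizontal distance between knob0 and shaft2 below 0.003 m and z of knob0 in the frame of shaft2 below 0.003 m and angle between knob0's own z axis and vertical below 0.08 rad)) and ((horizontal distance between knob1 and shaft0 below 0.003 m and z of knob1 in the frame of shaft0 below 0.003 m and angle between knob1's own z axis and vertical below 0.08 rad) or (horizontal distance between knob1 and shaft1 below 0.003 m and z of knob1 in the frame of shaft1 below 0.003 m and angle between knob1's own z axis and vertical below 0.08 rad) or (horizontal distance between knob1 and shaft2 below 0.003 m and z of knob1 in the frame of shaft2 below 0.003 m and angle between knob1's own z axis and vertical below 0.08 rad)) and ((horizontal distance between knob2 and shaft0 below 0.003 m and z of knob2 in the frame of shaft0 below 0.003 m and angle between knob2's own z axis and vertical below 0.08 rad) or (horizontal distance between knob2 and shaft1 below 0.003 m and z of knob2 in the frame of shaft1 below 0.003 m and angle between knob2's own z axis and vertical below 0.08 rad) or (horizontal distance between knob2 and shaft2 below 0.003 m and z of knob2 in the frame of shaft2 below 0.003 m and angle between knob2's own z axis and vertical below 0.08 rad)) and horizontal distance between burner_cap and crown below 0.007 m and z of burner_cap in the frame of crown below 0.003 m and angle between burner_cap's own z axis and vertical below 0.08 rad and (((horizontal distance between bar0 and seat0 below 0.012 m and z of bar0 in the frame of seat0 between -0.003 and 0.004 m and angle between the x axis of bar0 and the y axis of hob, either way round below 0.15 rad) and (horizontal distance between bar1 and seat1 below 0.012 m and z of bar1 in the frame of seat1 between -0.003 and 0.004 m and angle between the x axis of bar1 and the y axis of hob, either way round below 0.15 rad)) or ((horizontal distance between bar0 and seat1 below 0.012 m and z of bar0 in the frame of seat1 between -0.003 and 0.004 m and angle between the x axis of bar0 and the y axis of hob, either way round below 0.15 rad) and (horizontal distance between bar1 and seat0 below 0.012 m and z of bar1 in the frame of seat0 between -0.003 and 0.004 m and angle between the x axis of bar1 and the y axis of hob, either way round below 0.15 rad)))), for 0.2 s.
2. the coffee pot stands on the bars over the burner (horizontal distance between coffee_pot and burner below 0.018 m and z of coffee_pot in the frame of burner between -0.004 and 0.005 m and angle between coffee_pot's own z axis and vertical below 0.1 rad), for 0.2 s.
At the end, for the whole second after the job is handed in: every knob home on a spindle (within 3 mm of its axis and of the plate); the cap within 7 mm of its crown's centre; each bar on a pair of lugs, within 12 mm and 0.15 rad; the pot upright on the bars within 18 mm of the centre; all released and at rest (all of step 1 and all of step 2 and contact force between each of knob0, knob1, knob2, burner_cap, bar0, bar1, coffee_pot and the fingers below 0.05 N and linear speed of each of knob0, knob1, knob2, burner_cap, bar0, bar1, coffee_pot below 0.02 m/s); the robot touches nothing.
It fails at once if a bystander (jar or glass) is knocked over or shifted more than 4 cm (distance of any of salt_jar, spice_jar, tumbler from where it was at the start of the episode above 0.04 m or angle between any of salt_jar, spice_jar, tumbler's own z axis and vertical above 0.5 rad).
Of knob0, knob1, knob2 only 2 to 3 are there at a start; the rules pass over those that are not, and their reading is None.
At some moment in a run one of knob0, knob1, knob2 may be knocked a few centimetres aside while the robot is not near it.
It also fails if it takes over 210 s, if anything falls off the work surface, if the arm or the gripper's body presses on something with over 40 N, if the wrist force passes 120 N, or if a joint passes its speed limit or range.

ROBOT

A 6-joint arm with a two-finger parallel gripper is mounted at the origin on the work surface. World frame = base frame: x ahead of the robot, y to its left, z up, the work surface at z = 0. Lengths are in m, angles in rad, forces in N, time in s.
With the tool pointing down it reaches from about 0.4 to 0.925 m from the base axis. Payload 12.5 kg.
Tool frame: the origin (TCP) lies at the very end of the fingers, on their centre line; the grasp point (between the pads) lies 19 mm behind it (bot.grip_depth is the distance from the TCP to the grasp point, in m); z points along the fingers, y is the line along which they close (so a half turn about z gives the same grasp; the last joint's range is limited). The gripper opens to 95 mm and grips with 3 to 60 N. Pads are 20 mm wide; open, the fingers measure 119 mm over their backs; the gripper's body (75 mm by 180 mm) begins 59 mm behind the grasp point.
Start: joints at [-1.433, 0.491, 1.559, -0, 1.092, -0.106], TCP at [0.151, -0.607, 0.215] pointing down, gripper open.
Joint ranges: [-3.1, 3.1], [-0.84, 2.19], [0.05, 2.79], [-1.13, 4.28], [0.06, 2.93], [-2.69, 2.69]. Speed limits (rad/s): [2.22, 2.22, 2.79, 3.14, 3.14, 3.14].

INTERFACE

Orientations are given as a unit quaternion [x, y, z, w].
In Python, from bench import bot gives the robot as it stands.
- The arm moves only by the shell command python3 -m inch 'ROWS' [FORCE]. ROWS is JSON, a list of rows, each a list of 7 numbers: the turn, a rotation vector about the tool's x, y, z in degrees, then the shift along the tool's x, y, z in mm, then the finger opening in mm, from 0 to 95.1. In form: [[wx, wy, wz, tx, ty, tz, fingers], ...]. A call has 1 to 12 rows; each row shifts and turns the commanded pose from where the row before left it, along the tool's axes as they then stand; what a row does not reach is not made up. A row lasts 1/8 s, in which the tool goes at most 62.5 mm and 10.7 degrees, less where a joint would pass 70% of its speed; a pose out of reach is approached as far as the arm can. A call is refused whole if a number of a shift passes 62.5 or a number of a turn 10.7, either way. A call with a gripper value outside its range is refused whole. The fingers move at their own pace and stop on an object; FORCE is the grip in N (left out, the last holds). Time passes only in rows, so rows that do not move let the fingers close. It gives the time, the measured TCP pose, the force, the opening and the grip force at its end, in the units of the state.
- bot.get_state(): the state, without advancing time (a new reading comes with each control period).
- bot.camera(name): name is "side" or "top"; returns the picture (420x560x3 uint8, red, green, blue); there is no depth.
- bot.camera_params(name): a dict with "fx", "fy", "cx", "cy" (pixels), "R" (3x3) and "t" (3): a world point X has camera coordinates R X + t. Camera axes: x right, y down, z forward; pixel columns grow to the right and rows downward; lengths in m; the calibration is good to about 2 mm. A picture is of the moment at which its call begins. camera_params takes no time and is no camera call.
- bot.finish_job(): hands the job in; it is judged then, once.
The state is a dict: "clock": time; "joint_pos": joint angles; "qvel": joint speeds; "tau": joint torques, N m; "eef_pos": TCP position; "eef_rot": TCP orientation; "wrist_force": force on the tool from outside, world axes, zero at the start; "wrist_torque": the same for the moment, N m; "width": opening from 0.0 (shut) to 1.0 (fully open); "grasp_force": force on a finger pad.
Only numpy, scipy, OpenCV 4.12 (cv2) and the standard library are available. Lean on these libraries where they do the work, as an engineer would, in place of code of your own. Each camera call takes 0.05 s, during which the arm holds its last target. There are 200 camera calls.

## Working session

There is one attempt and no reset: what is moved stays moved. The work goes in short steps, Python scripts to look and compute and a shell command to move; the robot and the scene stay as the last step left them, time stands still between calls to the robot, and variables do not carry over. Pictures are saved under pics/ and viewed, at most 14 in all, crops included, and the job is handed in when it is done.

```bash
ls; mkdir -p pics; python3 - <<'E'
from bench import bot
import cv2
for n in("top","side"):
    cv2.imwrite(f"pics/{n}0.png",bot.camera(n)[:,:,::-1]); p=bot.camera_params(n); print(n,p)
print(bot.get_state(), bot.grip_depth)
E
```

```text
pics
top {'fx': 389.38070027054147, 'fy': 389.38070027054147, 'cx': 282.73133207559306, 'cy': 210.22557498534343, 'R': array([[ 0.0255181 , -0.99962626, -0.00980623],
       [-0.99205503, -0.02411358, -0.12347209],
       [ 0.12318948,  0.01287909, -0.99229959]]), 't': array([-0.00425951,  0.54134214,  0.9090984 ])}
side {'fx': 409.75032881084184, 'fy': 409.75032881084184, 'cx': 282.5994001947897, 'cy': 208.8702386824962, 'R': array([[-0.88283737, -0.46941223,  0.01582195],
       [-0.3550456 ,  0.64493392, -0.67675908],
       [ 0.30747487, -0.60308573, -0.73603452]]), 't': array([0.50619618, 0.21519404, 1.11393532])}
{'clock': 0.1, 'joint_pos': array([-1.43258889e+00,  4.91514743e-01,  1.55937266e+00, -6.58335708e-06,
        1.09170647e+00, -1.05598655e-01]), 'qvel': array([ 5.78139146e-04,  7.29740147e-05, -1.38723162e-03,  6.03797380e-04,
        1.15115060e-03, -1.84043077e-04]), 'tau': array([ 3.25468405e-03, -6.13626194e+01, -2.58605933e+01,  6.94508641e-02,
        4.70871711e-02, -4.49186518e-05]), 'eef_pos': array([ 0.15086611, -0.60630336,  0.21411604]), 'eef_rot': array([ 9.92578711e-01,  1.21602842e-01, -1.10817311e-05, -5.00496777e-04]), 'wrist_force': array([ 0.10711299, -0.1387187 , -0.05201701]), 'wrist_torque': array([-0.00051727, -0.01527691,  0.00853016]), 'grasp_force': 0.0, 'width': 0.9996412258998332} 0.0188
```

View pics/top0.png

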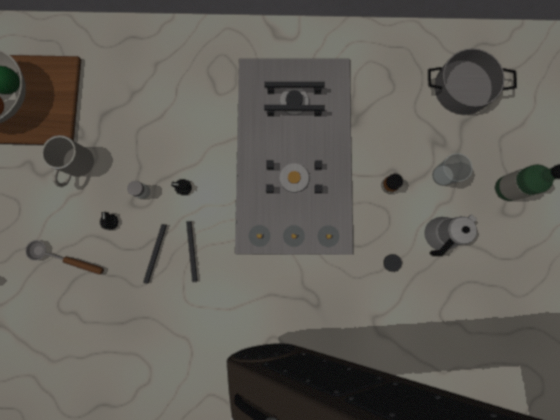

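View pics/side0.png

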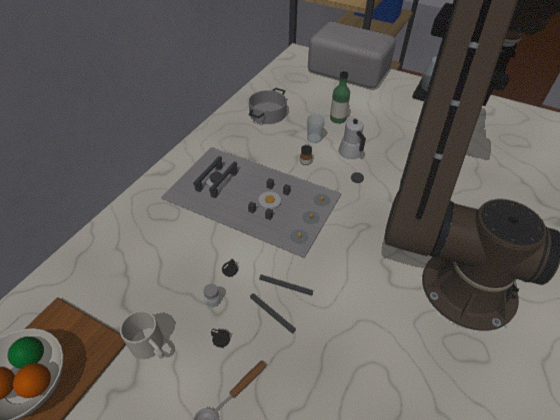

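Top view: hob spans columns 237–352, rows 58–253, with spindles at about (260,236), (294,236) and (328,236), and the crown at (294,177). Two knobs at (183,187) and (109,221), bars at (156,253) and (193,251), cap at (392,263), pot at (460,232) with its handle towards (437,252). The side view agrees with this and shows no third knob.

```bash
cat > h.py <<'E'
import numpy as np, cv2
from bench import bot
def ray(n,u,v,z):
    p=bot.camera_params(n);R=p["R"];t=p["t"]
    c=-R.T@t; d=R.T@np.array([(u-p["cx"])/p["fx"],(v-p["cy"])/p["fy"],1])
    return c+d*(z-c[2])/d[2]
def proj(n,X):
    p=bot.camera_params(n);q=p["R"]@np.array(X)+p["t"]
    return q[0]/q[2]*p["fx"]+p["cx"],q[1]/q[2]*p["fy"]+p["cy"]
def crop(n,u0,v0,u1,v1,k,name,gain=1.8):
    im=bot.camera(n)[v0:v1,u0:u1,::-1]
    im=cv2.resize(im,None,fx=k,fy=k,interpolation=cv2.INTER_CUBIC)
    cv2.imwrite("pics/"+name,np.clip(im*gain,0,255).astype(np.uint8))
def blobs(n,mask,lo=15,hi=5000):
    k,l,s,c=cv2.connectedComponentsWithStats(mask.astype(np.uint8))
    return [(i,s[i],c[i],cv2.minAreaRect(np.argwhere(l==i)[:,::-1].astype(np.float32))) for i in range(1,k) if lo<s[i][4]<hi]
E
python3 - <<'E'
from h import *
im=bot.camera("top").astype(int); g=im.max(2)
m=(g<62); m[335:]=0; m[:50]=0
for i,s,c,r in blobs("top",m): print("dark",s,c.round(1),[np.round(x,1) for x in r])
m=(im[...,0]-im[...,2]>35); m[335:]=0
m[:, :230]=0; m[:,360:]=0
for i,s,c,r in blobs("top",m,2): print("brass",s,c.round(1),ray("top",*c,.021).round(4))
E
python3 -c "
from h import *
crop('top',90,165,230,290,5,'l.png')"
```

```text
dark [ 446   50   71   52 1072] [484.   68.2] [array([482.1,  73.9]), array([70.8, 40. ]), np.float64(30.2)]
dark [ 62  58  32 118 872] [ 78.7 140.2] [array([ 84.5, 117.6]), array([ 30. , 116.4]), np.float64(8.1)]
dark [   0   61   55   73 2288] [ 29.6 101. ] [array([ 29.3, 101.5]), array([45.4, 75.2]), np.float64(17.5)]
dark [  0  66  20  29 477] [ 8.3 80.7] [array([ 9.5, 80. ]), array([28., 19.]), np.float64(90.0)]
dark [428  67  60  48 750] [449.6  95.7] [array([452.2,  93.9]), array([67.7, 29.3]), np.float64(40.1)]
dark [264  82  62  12 536] [295.3  86.2] [array([294.5,  87.5]), array([11., 61.]), np.float64(90.0)]
dark [264  90  62  27 753] [294.3 105.8] [array([294.5, 103. ]), array([26., 61.]), np.float64(90.0)]
dark [ 0 97  4 18 55] [  1.2 105.8] [array([  1.5, 105.5]), array([17.,  3.]), np.float64(90.0)]
dark [ 44 138  28  28 539] [ 56.5 151.1] [array([ 56.3, 150.8]), array([22.9, 28.4]), np.float64(29.4)]
dark [  2 143  29   1  29] [ 16. 143.] [array([ 16., 143.]), array([28.,  0.]), np.float64(180.0)]
dark [266 160  10  10  78] [270.2 164.8] [array([270.5, 164.5]), array(
[... 1342 characters left out ...]
np.float64(45.0)]
dark [430 237  27  19 220] [443.7 247.5] [array([442.8, 248.3]), array([12.7, 24.7]), np.float64(45.0)]
dark [ 27 244   6  14  37] [ 28.8 250.9] [array([ 29.2, 250.6]), array([13.1,  4.7]), np.float64(85.6)]
dark [384 255  18  16 228] [392.2 262.5] [array([392.5, 262.5]), array([15., 17.]), np.float64(90.0)]
dark [ 69 258  35  16  82] [ 89.8 264.6] [array([ 86.6, 263.2]), array([36.3,  5.5]), np.float64(25.1)]
brass [288 171  12  12 119] [293.6 176.7] [ 0.6273 -0.0155  0.021 ]
brass [257 234   5   4  16] [259.  235.5] [0.4794 0.0656 0.021 ]
brass [292 234   4   4  15] [293.4 235.6] [ 0.4813 -0.0181  0.021 ]
brass [327 235   4   4  13] [328.5 236.2] [ 0.4821 -0.1033  0.021 ]
```

View pics/l.png

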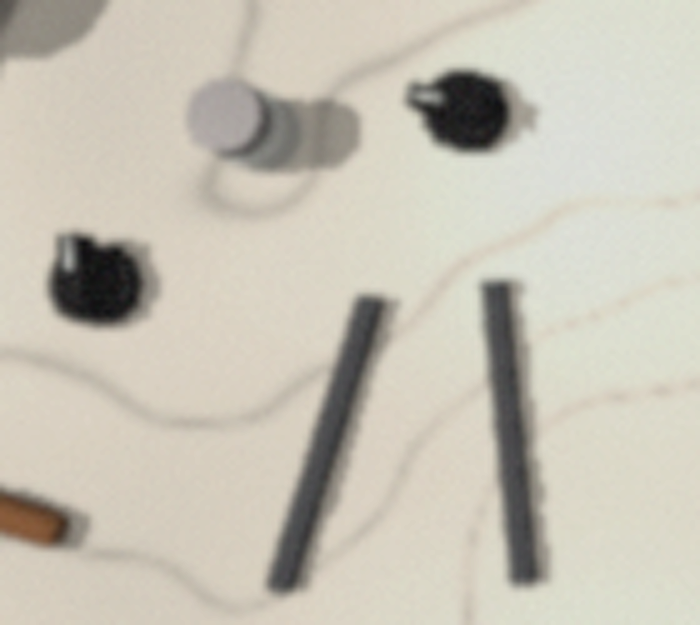

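Crop: knob A's body is centred at crop (465,110), with its pointer at about (418,95). Knob B's is at (98,282), with its pointer at (68,242). The bars run (372,300)–(285,585) and (497,290)–(528,578). Next I triangulate with the side view.

```bash
cat >> h.py <<'E'
from scipy.optimize import least_squares
def tri(pt,ps):
    f=lambda X:np.r_[np.subtract(proj("top",X),pt),np.subtract(proj("side",X),ps)]
    r=least_squares(f,[.5,0,0.02]);return r.x,np.abs(r.fun).max()
E
python3 - <<'E'
from h import *
im=bot.camera("side").astype(int); g=im.max(2)
m=(im[...,0]-im[...,2]>35); m[260:]=0;m[:,:250]=0;m[:180]=0;m[:,345:]=0
B=[c for i,s,c,r in blobs("s",m,2) if not print("brass",s,c.round(1))]
m=g<62; m[:130]=0;m[360:]=0;m[:,380:]=0;m[:,:180]=0
for i,s,c,r in blobs("s",m): print("dark",s,c.round(1))
T=[(293.6,176.7),(259,235.5),(293.4,235.6),(328.5,236.2)]
for t in T:
    u=proj("side",ray("top",*t,.021))
    b=min(B,key=lambda b:np.hypot(*(b-u))); X,e=tri(t,b); print(t,b.round(1),X.round(4),e.round(2),"side@z",ray("side",*b,.0195).round(4))
L=np.array([ray("top",u,v,.038)[:2] for u,v in[(270.2,164.8),(318.4,165.1),(269.8,188.6),(318.7,188.7)]]);print(L.round(4),L.mean(0))
for n,p,z in[("knA",(182.8,186.8),.015),("knB",(109.2,221.2),.015),("bar1",(191.9,251.1),.01),("bar0",(155,253.6),.01),("cap",(392.2,262.5),.01),("lid",(465.5,229.1),.14)]:
    X=ray("top",*p,z);print(n,X.round(4),"side px",np.round(proj("side",X),1))
for p in[(155.1,253.4,17.7),(191.8,251,-5.7)]:
    a=np.radians(p[2]);d=np.array([-np.sin(a),np.cos(a)])*25;P=np.array(p[:2])
    e=ray("top",*(P+d),.012)-ray("top",*(P-d),.012);print("bar ang",np.degrees(np.arctan2(e[1],e[0])))
E
python3 - <<'E'
from h import *
crop('side',200,250,330,355,6,'sl.png')
E
```

```text
brass [265 195  10   8  61] [269.3 198.7]
brass [320 197   4   4  13] [321.6 198.5]
brass [309 214   4   4  14] [310.7 215.6]
brass [298 232   4   6  18] [299.2 234.8]
dark [357 131   8  20  85] [361.  140.3]
dark [302 145  10  10  83] [306.3 150. ]
dark [194 157  29  35 253] [207.9 173. ]
dark [209 162  29  36 334] [220.9 178.5]
dark [351 173  12  10  86] [356.7 177.4]
dark [267 179   7  10  60] [270.  183.5]
dark [283 185   8  10  59] [286.3 189.6]
dark [248 202   8  11  65] [251.9 207.2]
dark [265 209   8  11  65] [268.8 213.9]
dark [222 260  16  17 166] [230.1 268.5]
dark [260 275  53  20 211] [285.9 284.7]
dark [251 294  44  39 232] [272.6 313.2]
dark [211 330  19  18 244] [220.7 337.8]
(293.6, 176.7) [269.3 198.7] [ 0.628  -0.0151  0.0214] 0.46 side@z [ 0.6305 -0.0165  0.0195]
(259, 235.5) [299.2 234.8] [0.4809 0.0663 0.0154] 0.56 side@z [0.4812 0.0699 0.0195]
(293.4, 235.6) [310.7 215.6] [ 0.4828 -0.0178  0.0163] 0.67 side@z [ 0.4838 -0.0146  0.0195]
(328.5, 236.2) [321.6 198.5] [ 0.4839 -0.1038  0.0136] 0.83 side@z [ 0.4846 -0.0976  0.0195]
[[ 0.6519  0.0427]
 [ 0.6539 -0.0751]
 [ 0.5928  0.0419]
 [ 0.5954 -0.0766]] [ 0.62349698 -0.01679361]
knA [0.5964 0.2601 0.015 ] side px [231.  267.3]
knB [0.5058 0.4375 0.015 ] side px [222.7 335.6]
bar1 [0.4377 0.2299 0.01  ] side px [287.1 283.7]
bar0 [0.4293 0.3204 0.01  ] side px [273.6 311.8]
cap [ 0.4225 -0.2602  0.01  ] side px [357.7 176.7]
lid [ 0.4971 -0.381   0.14  ] side px [355.6 120.1]
bar ang 165.73946791091436
bar ang -171.16044089554705
```

View pics/sl.png

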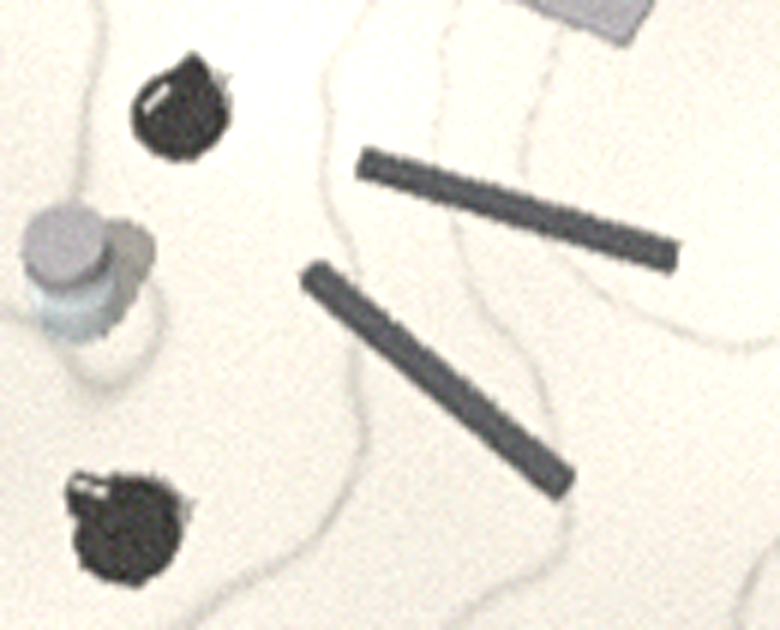

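```bash
cat >> h.py <<'E'
from scipy.spatial.transform import Rotation as Ro
def go(x,y,z,psi,show=True):
    s=bot.get_state();R=Ro.from_quat(s["eef_rot"]).as_matrix()
    p0=np.degrees(np.arctan2(R[1,0],R[0,0])); w=(p0-psi+180)%360-180
    a=np.radians(psi); T=np.array([[np.cos(a),np.sin(a),0],[np.sin(a),-np.cos(a),0],[0,0,-1]])
    d=T.T@(np.array([x,y,z])-s["eef_pos"])*1e3
    print(f"t={s['clock']:.1f} p={s['eef_pos'].round(4)} psi={p0:.1f} tilt={np.degrees(np.arccos(-R[2,2])):.2f} q6={np.degrees(s['joint_pos'][5]):.0f} F={s['wrist_force'].round(1)} w={s['width']*95.1:.1f} g={s['grasp_force']:.1f} || turn wz={w:.1f}  shift={d.round(1)}")
E
python3 - <<'E'
from h import *
c=ray("top",392.2,262.5,.011);print(c)
go(c[0],c[1],.12,-57)
# pot
for u,v,z in[(465.5,229.1,.141),(443,247.5,.09),(433,253,.1)]:print(ray("top",u,v,z).round(3))
crop('top',380,150,500,280,4.5,'r.png')
E
```

```text
[ 0.42248828 -0.25988542  0.011     ]
t=0.3 p=[ 0.1509 -0.6064  0.2145] psi=14.0 tilt=0.02 q6=-6 F=[ 1.  -0.8  1.4] w=95.1 g=0.0 || turn wz=71.0  shift=[-142.7 -416.5   94.5]
[ 0.497 -0.381  0.141]
[ 0.459 -0.352  0.09 ]
[ 0.446 -0.326  0.1  ]
```

View pics/r.png

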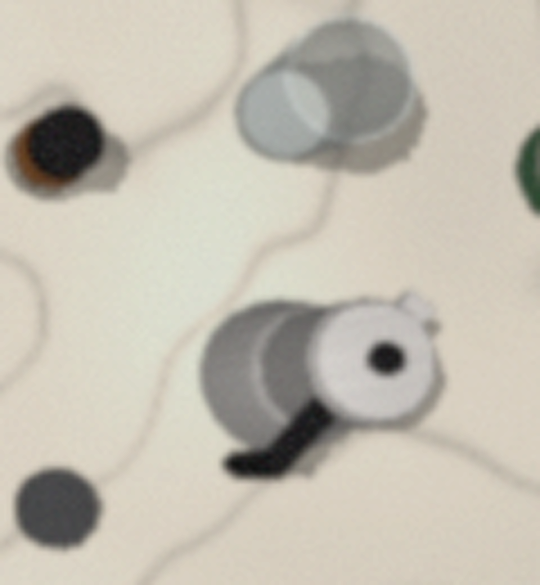

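Crop: cap disc centred at (58,508). The pot's base is at about (275,375), its lid button at (385,358), and its handle runs down-left to (270,465), a yaw of about 136°. The spice jar is at (60,145) and the glass at (285,110)–(350,80). Cap first.

```bash
python3 -m inch '[[0,0,10,0,0,0,70],[0,0,10,0,0,0,70],[0,0,10,0,0,0,70],[0,0,10,0,0,0,70],[0,0,10,0,0,0,70],[0,0,10,0,0,0,70],[0,0,10,0,0,0,70],[0,0,1,0,0,0,70]]' 30 >/dev/null
python3 -m inch '[[0,0,0,-16,-47,10,70],[0,0,0,-16,-47,10,70],[0,0,0,-16,-47,10,70],[0,0,0,-16,-47,10,70],[0,0,0,-16,-47,10,70],[0,0,0,-16,-47,10,70],[0,0,0,-16,-47,10,70],[0,0,0,-16,-47,10,70],[0,0,0,-15,-40,14,70],[0,0,0,0,0,0,70]]'
python3 -c "
from h import *
go(.4225,-.26,.003,-57)"
```

```text
clock: 2.6
eef_pos: [0.4229, -0.2581, 0.12]
eef_rot: [0.88, -0.474, -0.001, -0.0]
wrist_force: [-0.6, -0.5, 0.8]
width: 0.737
grasp_force: 0.0
t=2.6 p=[ 0.4229 -0.2581  0.12  ] psi=-56.6 tilt=0.08 q6=108 F=[-0.6 -0.5  0.8] w=70.1 g=0.0 || turn wz=0.4  shift=[  1.4   1.4 117. ]
```

```bash
python3 -m inch '[[0,0,0,1.4,1.4,40,70],[0,0,0,0,0,40,70],[0,0,0,0,0,25,70],[0,0,0,0,0,11,70],[0,0,0,0,0,0,40],[0,0,0,0,0,0,40],[0,0,0,0,0,0,40],[0,0,0,0,0,0,40]]' 30
python3 -m inch '[[0,0,0,0,0,-40,40],[0,0,0,0,0,-60,40],[0,0,0,0,0,0,40]]'
python3 - <<'E'
from h import *
go(.626,-.016,.10,1)
im=bot.camera("top").astype(int); print(proj("top",[.422,-.261,.1]))
E
```

```text
clock: 3.6
eef_pos: [0.4221, -0.2625, 0.0055]
eef_rot: [0.879, -0.477, 0.001, 0.0]
wrist_force: [-0.7, 0.0, 7.3]
width: 0.452
grasp_force: 30.0
clock: 3.98
eef_pos: [0.423, -0.2631, 0.1083]
eef_rot: [0.879, -0.477, 0.004, 0.001]
wrist_force: [0.6, -0.4, -0.8]
width: 0.45
grasp_force: 30.0
t=4.0 p=[ 0.423  -0.2631  0.1083] psi=-57.0 tilt=0.42 q6=108 F=[ 0.6 -0.4 -0.8] w=42.8 g=30.0 || turn wz=-58.0  shift=[ 207.3 -243.5    8.3]
(np.float64(403.5745762934932), np.float64(263.1297832671793))
```

```bash
python3 -m inch '[[0,0,-10,0,0,0,40],[0,0,-10,0,0,0,40],[0,0,-10,0,0,0,40],[0,0,-10,0,0,0,40],[0,0,-10,0,0,0,40],[0,0,-8,0,0,0,40]]' >/dev/null
python3 -m inch '[[0,0,0,35,-41,0,40],[0,0,0,35,-41,0,40],[0,0,0,35,-41,0,40],[0,0,0,35,-41,0,40],[0,0,0,35,-41,0,40],[0,0,0,32,-38,0,40],[0,0,0,0,0,0,40],[0,0,0,0,0,0,40]]'
python3 - <<'E'
from h import *
go(.627,-.0155,.034,1)
im=bot.camera("side").astype(int);g=im.max(2)
m=g<62; m[:130]=0;m[360:]=0;m[:,380:]=0;m[:,:180]=0
for i,s,c,r in blobs("s",m): print("dark",s,c.round(1))
crop('side',200,120,340,250,5,'cap1.png')
print(np.round(proj('side',[.627,-.0155,.034]),1),np.round(proj('side',[.627,-.0155,.1]),1))
E
```

```text
clock: 5.78
eef_pos: [0.6236, -0.0157, 0.103]
eef_rot: [1.0, 0.009, -0.001, -0.0]
wrist_force: [-0.0, 0.2, -0.5]
width: 0.452
grasp_force: 30.0
t=5.8 p=[ 0.6236 -0.0157  0.103 ] psi=1.0 tilt=0.16 q6=82 F=[-0.   0.2 -0.5] w=42.9 g=30.0 || turn wz=0.0  shift=[ 3.4 -0.1 69. ]
dark [ 245  130   49   59 1586] [268.1 156.2]
dark [350 130  30  69 873] [370.1 152. ]
dark [302 146  10   9  80] [306.3 149.9]
dark [194 157  28  35 152] [207.9 174.3]
dark [210 163  27  34 143] [223.8 179.7]
dark [283 184   7  11  59] [286.  189.3]
dark [249 204   7   9  39] [252.2 208. ]
dark [266 211   7   8  33] [269.1 215. ]
dark [223 260  15  16 151] [230.2 268.5]
dark [211 330  19  17 225] [220.8 338. ]
[270.1 196. ] [269.9 180.8]
```

View pics/cap1.png

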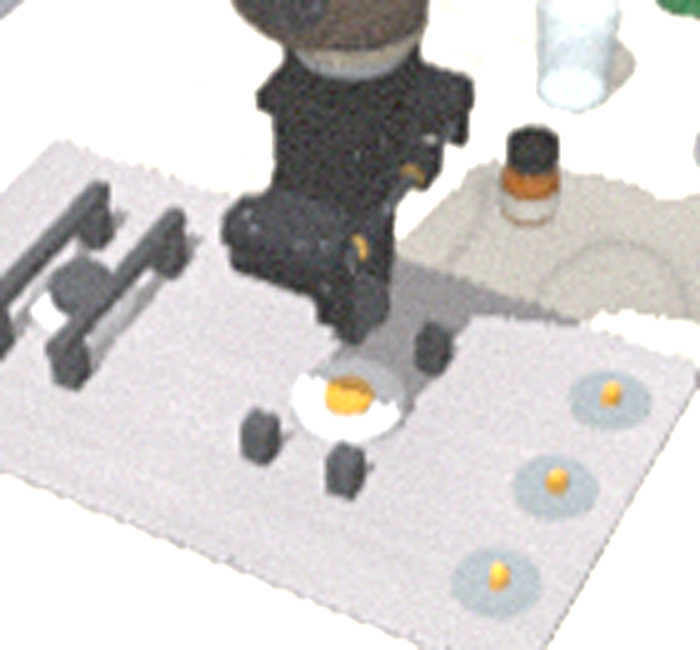

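The view shows the held cap over the crown, which is at crop (348,395), with the fingertips at about (355,335). All three spindles are clear at (611,393), (556,481) and (498,575). I lower the cap now.

```bash
python3 -m inch '[[0,0,0,3.4,0,40,40],[0,0,0,0,0,25,40],[0,0,0,0,0,6,40],[0,0,0,0,0,0,40]]'
python3 -m inch '[[0,0,0,0,0,2,40],[0,0,0,0,0,2,40],[0,0,0,0,0,0,40]]'
```

```text
clock: 6.38
eef_pos: [0.6279, -0.0162, 0.0339]
eef_rot: [1.0, 0.008, -0.0, 0.0]
wrist_force: [0.4, 0.4, -1.1]
width: 0.452
grasp_force: 30.0
clock: 6.75
eef_pos: [0.628, -0.0156, 0.0299]
eef_rot: [1.0, 0.008, 0.0, 0.0]
wrist_force: [0.1, 0.0, -1.0]
width: 0.452
grasp_force: 30.0
```

```bash
python3 -m inch '[[0,0,0,0,0,1.5,40],[0,0,0,0,0,1.5,40],[0,0,0,0,0,1,40],[0,0,0,0,0,0,40]]'
python3 -m inch '[[0,0,0,0,0,0,52],[0,0,0,0,0,0,60],[0,0,0,0,0,0,60],[0,0,0,0,0,-30,60],[0,0,0,0,0,-60,60],[0,0,0,0,0,-60,60],[0,0,0,0,0,0,60]]'
python3 -c "
from h import *
go(.5964,.262,.1,76)"
```

```text
clock: 7.25
eef_pos: [0.6281, -0.0156, 0.0274]
eef_rot: [1.0, 0.009, 0.0, 0.0]
wrist_force: [-6.2, 0.6, 18.1]
width: 0.452
grasp_force: 30.0
clock: 8.12
eef_pos: [0.6297, -0.0158, 0.1801]
eef_rot: [1.0, 0.009, 0.004, 0.001]
wrist_force: [-0.9, -0.9, -0.3]
width: 0.629
grasp_force: 0.0
t=8.1 p=[ 0.6297 -0.0158  0.1801] psi=1.0 tilt=0.46 q6=82 F=[-0.9 -0.9 -0.3] w=59.8 g=0.0 || turn wz=-75.0  shift=[261.5 -99.5  80.1]
```

```bash
cat >> h.py <<'E'
def dark(n,u,v,r=22,th=62):
    im=bot.camera(n).max(2).astype(int);m=np.zeros(im.shape,bool);u,v=int(u),int(v)
    m[v-r:v+r,u-r:u+r]=im[v-r:v+r,u-r:u+r]<th
    b=blobs(n,m); b=max(b,key=lambda b:b[1][4]); return b[2],b[1][4]
E
python3 - <<'E'
from h import *
for nm,t,s in[("A",(183,187),(230,268)),("B",(109,221),(221,338)),("cap",(294,176),(270,195))]:
    a,na=dark("top",*t);b,nb=dark("side",*s); X,e=tri(a,b); print(nm,a.round(1),na,b.round(1),nb,X.round(4),e.round(2))
crop('top',210,130,350,260,5,'t2.png')
E
```

```text
A [183.1 186.7] 175 [230.3 268.7] 149 [0.5981 0.2612 0.0085] 0.13
B [109.2 221.3] 205 [220.8 337.9] 229 [0.5077 0.4416 0.0071] 0.61
cap [293.7 175.5] 1916 [269.9 183.5] 59 [ 0.6186 -0.0135  0.092 ] 2.07
```

View pics/t2.png

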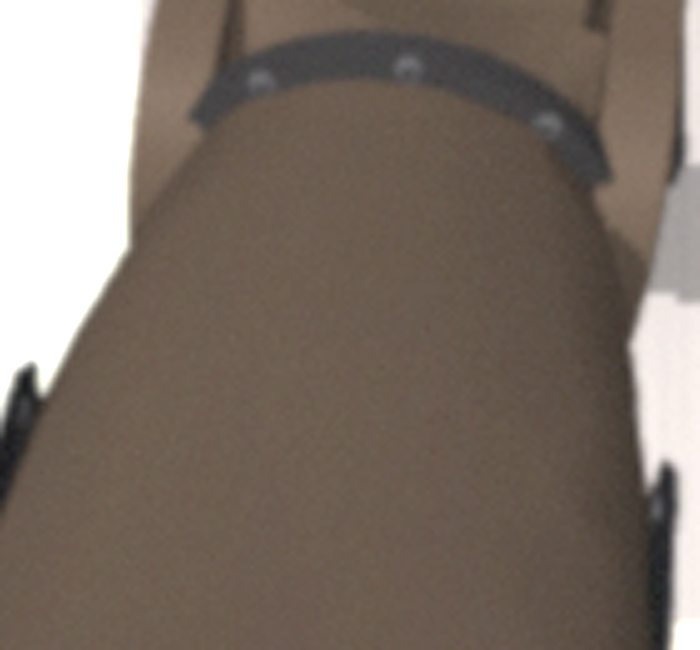

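The top view is filled by the arm, so only the side camera serves there for now. Going to knob A.

```bash
python3 -m inch '[[0,0,-10,0,0,0,60],[0,0,-10,0,0,0,60],[0,0,-10,0,0,0,60],[0,0,-10,0,0,0,60],[0,0,-10,0,0,0,60],[0,0,-10,0,0,0,60],[0,0,-10,0,0,0,60],[0,0,-5,0,0,0,60]]' 20 >/dev/null
python3 -m inch '[[0,0,0,52,-20,14,60],[0,0,0,52,-20,14,60],[0,0,0,52,-20,14,60],[0,0,0,52,-20,14,60],[0,0,0,52,-20,14,60],[0,0,0,0,0,0,60],[0,0,0,0,0,0,60]]'
python3 -c "
from h import *
go(.5975,.2605,.018,76)
print(dark('side',230,268))"
```

```text
clock: 10.35
eef_pos: [0.5938, 0.2607, 0.1049]
eef_rot: [0.788, 0.616, -0.001, -0.0]
wrist_force: [0.1, -0.1, 0.4]
width: 0.631
grasp_force: 0.0
t=10.3 p=[0.5938 0.2607 0.1049] psi=76.0 tilt=0.07 q6=32 F=[ 0.1 -0.1  0.4] w=60.0 g=0.0 || turn wz=-0.0  shift=[ 0.7  3.6 86.9]
(array([230.42857143, 268.65306122]), np.int32(147))
```

```bash
python3 -m inch '[[0,0,0,0.7,3.6,40,60],[0,0,0,0,0,30,60],[0,0,0,0,0,16,60],[0,0,0,0,0,0,30],[0,0,0,0,0,0,8],[0,0,0,0,0,0,8],[0,0,0,0,0,0,8],[0,0,0,0,0,0,8]]' 25
python3 -c "
from h import *
go(.5975,.2605,.018,76)"
python3 -m inch '[[0,0,0,0,0,-30,8],[0,0,0,0,0,-40,8],[0,0,0,0,0,0,8]]' 
python3 - <<'E'
from h import *
crop('side',190,200,290,290,6,'kA.png')
go(.4815,.0675,.06,-27)
E
```

```text
clock: 11.4
eef_pos: [0.5977, 0.2608, 0.0199]
eef_rot: [0.788, 0.615, 0.0, 0.0]
wrist_force: [0.8, -0.7, 0.4]
width: 0.16
grasp_force: 0.1
t=11.4 p=[0.5977 0.2608 0.0199] psi=76.0 tilt=0.03 q6=32 F=[ 0.8 -0.7  0.4] w=15.2 g=0.1 || turn wz=-0.0  shift=[-0.3 -0.1  1.9]
clock: 11.78
eef_pos: [0.5989, 0.2612, 0.0925]
eef_rot: [0.788, 0.616, 0.002, 0.001]
wrist_force: [-0.3, 0.2, -0.9]
width: 0.124
grasp_force: 25.0
t=11.8 p=[0.598  0.2609 0.0907] psi=76.0 tilt=0.13 q6=32 F=[-0.5  0.2 -1.1] w=11.9 g=25.0 || turn wz=103.0  shift=[-16.  225.2  30.7]
```

View pics/kA.png

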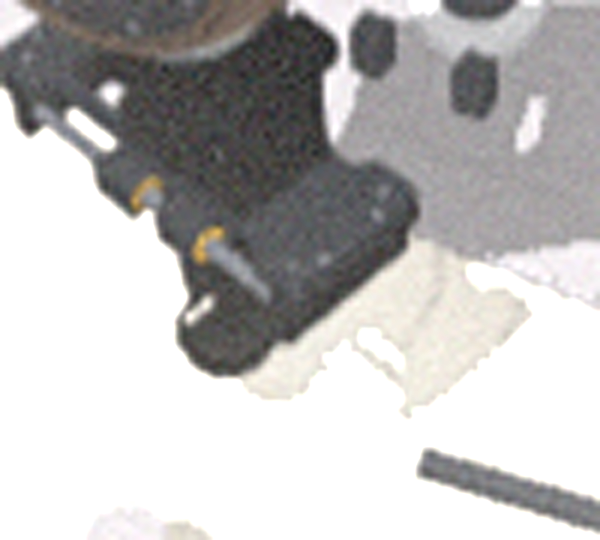

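Knob held, pads at 11.9 mm; its white pointer line shows at crop (200,310). Carrying it to the middle spindle.

```bash
python3 -m inch '[[0,0,9,0,0,0,8],[0,0,9,0,0,0,8],[0,0,9,0,0,0,8],[0,0,9,0,0,0,8],[0,0,8,0,0,0,8],[0,0,0,0,0,0,8]]' >/dev/null
python3 -c "
from h import *
go(.4825,-.018,.08,32)"
```

```text
t=12.6 p=[0.5971 0.2605 0.0883] psi=32.0 tilt=0.12 q6=76 F=[-0.4  0.3 -1. ] w=11.7 g=25.0 || turn wz=0.0  shift=[-244.8  175.5    8.3]
```

```bash
python3 -m inch '[[0,0,0,-41,29.2,1.5,8],[0,0,0,-41,29.2,1.5,8],[0,0,0,-41,29.2,1.5,8],[0,0,0,-41,29.2,1.5,8],[0,0,0,-41,29.2,1.5,8],[0,0,0,-39.8,29.5,1,8],[0,0,0,0,0,0,8],[0,0,0,0,0,0,8]]' 
python3 - <<'E'
from h import *
go(.4825,-.018,.046,32)
crop('side',260,160,360,250,6,'kA2.png',1.4)
print(proj('side',[.4825,-.018,.06]))
E
```

```text
clock: 13.58
eef_pos: [0.483, -0.0177, 0.0809]
eef_rot: [0.961, 0.276, -0.0, -0.0]
wrist_force: [-0.1, -0.1, 0.3]
width: 0.125
grasp_force: 25.0
t=13.6 p=[ 0.483  -0.0177  0.0809] psi=32.0 tilt=0.01 q6=48 F=[-0.1 -0.1  0.3] w=11.8 g=25.0 || turn wz=0.0  shift=[-0.6 -0.  34.9]
(np.float64(312.4811505348584), np.float64(206.0930345604595))
```

View pics/kA2.png

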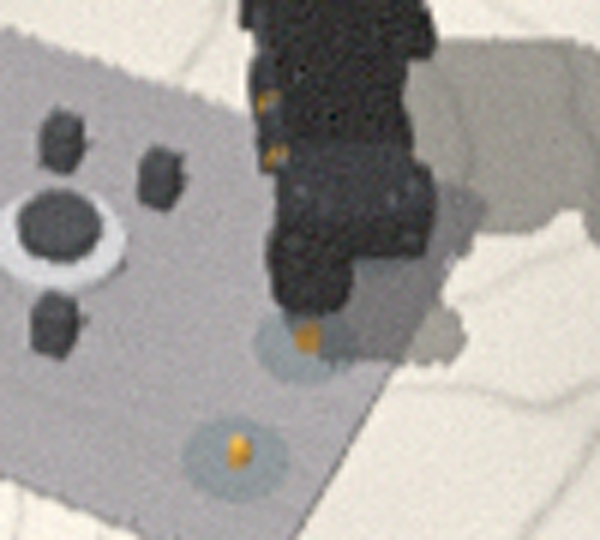

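The knob hangs over the middle spindle: skirt centred at crop column 311, spindle at (307,340), about 1 mm off at most. The cap sits on its crown at (60,225). Press down now.

```bash
python3 -m inch '[[0,0,0,-0.6,0,20,8],[0,0,0,0,0,12,8],[0,0,0,0,0,2,8],[0,0,0,0,0,0,8]]' 40
python3 -m inch '[[0,0,0,0,0,2,8],[0,0,0,0,0,1,8],[0,0,0,0,0,0,8]]' 
python3 -m inch '[[0,0,0,0,0,1,8],[0,0,0,0,0,1,8],[0,0,0,0,0,0,8]]'
```

```text
clock: 14.12
eef_pos: [0.4825, -0.0178, 0.0472]
eef_rot: [0.961, 0.276, -0.0, 0.0]
wrist_force: [0.1, 0.3, 0.0]
width: 0.125
grasp_force: 40.0
clock: 14.5
eef_pos: [0.4827, -0.0182, 0.0445]
eef_rot: [0.961, 0.275, 0.001, 0.0]
wrist_force: [0.4, 0.8, 4.2]
width: 0.122
grasp_force: 40.0
clock: 14.88
eef_pos: [0.4833, -0.0183, 0.0424]
eef_rot: [0.961, 0.275, 0.001, 0.001]
wrist_force: [4.7, -0.0, 4.4]
width: 0.122
grasp_force: 40.0
```

```bash
for i in 1 2 3; do python3 -m inch '[[0,0,2.5,0,0,0,8],[0,0,2.5,0,0,0,8],[0,0,2.5,0,0,0,8],[0,0,2.5,0,0,0.5,8]]' | egrep 'eef_pos|wrist|width' | tr '\n' ' '; echo; done
```

```text
eef_pos: [0.4831, -0.0182, 0.0419] wrist_force: [4.1, 1.6, 4.9] width: 0.121 
eef_pos: [0.4831, -0.0182, 0.0413] wrist_force: [4.1, -0.3, 4.2] width: 0.116 
eef_pos: [0.4829, -0.0183, 0.0407] wrist_force: [2.1, -1.1, 2.3] width: 0.121
```

```bash
for i in 1 2 3 ; do python3 -m inch '[[0,0,0,0,0,1,8],[0,0,2,0,0,0,8],[0,0,2,0,0,0,8]]' | egrep 'eef_pos|wrist|width' | tr '\n' ' '; echo; done
python3 - <<'E'
from h import *
go(.4825,-.018,.046,1)
crop('side',260,160,360,250,6,'kA3.png',1.8)
E
```

```text
eef_pos: [0.4827, -0.0182, 0.0396] wrist_force: [4.6, 0.2, 1.0] width: 0.117 
eef_pos: [0.4825, -0.0181, 0.0386] wrist_force: [5.0, 1.3, 1.3] width: 0.118 
eef_pos: [0.4823, -0.018, 0.0375] wrist_force: [5.3, 0.7, 1.0] width: 0.122 
t=17.5 p=[ 0.4823 -0.018   0.0375] psi=-10.1 tilt=0.01 q6=90 F=[5.3 0.7 1. ] w=11.6 g=40.0 || turn wz=-11.1  shift=[ 0.2  0.  -8.5]
```

View pics/kA3.png

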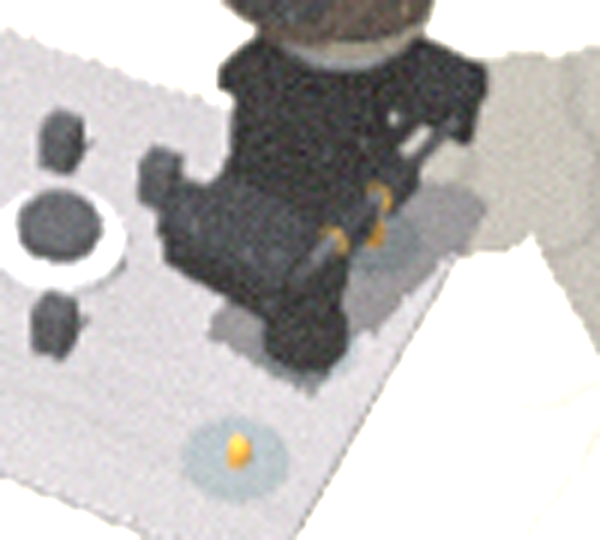

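```bash
for i in 1 2 3 4; do python3 -m inch '[[0,0,0,0,0,1,8],[0,0,0,0,0,0,8]]' | egrep 'eef_pos|wrist|width|rot' | tr '\n' ' '; echo; done; python3 -c "
from h import *
print(bot.get_state()['wrist_torque'])"
```

```text
eef_pos: [0.4823, -0.0182, 0.0365] eef_rot: [0.996, -0.088, -0.0, 0.0] wrist_force: [4.2, 0.3, 0.3] width: 0.119 
eef_pos: [0.4824, -0.0182, 0.0355] eef_rot: [0.996, -0.087, -0.0, 0.0] wrist_force: [4.5, -1.4, 0.6] width: 0.126 
eef_pos: [0.4826, -0.0182, 0.035] eef_rot: [0.996, -0.087, 0.0, 0.0] wrist_force: [3.8, -0.8, 7.8] width: 0.123 
eef_pos: [0.4826, -0.0183, 0.0349] eef_rot: [0.996, -0.087, 0.001, 0.0] wrist_force: [0.8, -2.0, 24.4] width: 0.121 
[-0.20446824 -0.06144229 -0.00659768]
```

```bash
python3 -m inch '[[0,0,0,0,0,0,25],[0,0,0,0,0,0,35],[0,0,0,0,0,-20,40],[0,0,0,0,0,-50,60],[0,0,0,0,0,-50,60],[0,0,0,0,0,0,60]]' 25
python3 - <<'E'
from h import *
go(.507,.441,.1,4)
b,n=dark('side',311,212,16);print(b,n,ray('side',*b,.025),ray('side',*b,.035))
b,n=dark('side',221,338);print(b,n)
print(dark('top',109,221))
crop('side',260,160,360,250,6,'kA4.png',1.8)
E
```

```text
clock: 19.3
eef_pos: [0.483, -0.0181, 0.1561]
eef_rot: [0.996, -0.087, 0.002, 0.0]
wrist_force: [-0.6, 0.4, 0.5]
width: 0.618
grasp_force: 0.0
t=19.3 p=[ 0.483  -0.0181  0.1561] psi=-10.0 tilt=0.24 q6=90 F=[-0.6  0.4  0.5] w=58.8 g=0.0 || turn wz=-14.0  shift=[  55.9 -456.4   56.1]
[310.18421053 215.07236842] 152 [ 0.48444651 -0.01137111  0.025     ] [ 0.48119017 -0.00298526  0.035     ]
[220.69491525 337.8940678 ] 236
(array([109.2283105 , 221.19634703]), np.int32(219))
```

View pics/kA4.png

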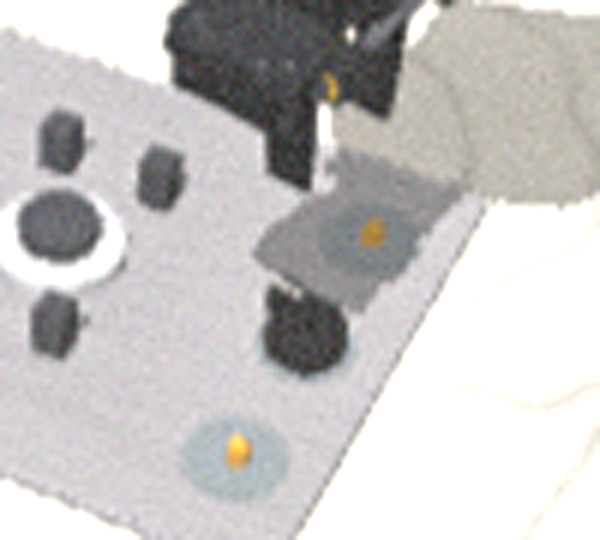

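Knob A now sits flush on the middle spindle: body at crop (305,335), inside its shaded ring, with a height consistent with home. Next is knob B, which has not moved.

```bash
python3 -m inch '[[0,0,-7,0,0,0,60],[0,0,-7,0,0,0,60],[0,0,0,7,-57,5,60],[0,0,0,7,-57,5,60],[0,0,0,7,-57,5,60],[0,0,0,7,-57,5,60],[0,0,0,7,-57,5,60],[0,0,0,7,-57,5,60],[0,0,0,7,-57,5,60],[0,0,0,7,-57,5,60],[0,0,0,0,0,0,60],[0,0,0,0,0,0,60]]' >/dev/null
python3 -c "
from h import *
go(.507,.441,.018,4)"
```

```text
t=21.0 p=[0.5059 0.44   0.1118] psi=4.0 tilt=0.19 q6=121 F=[-0.4  0.5 -1.3] w=59.9 g=0.0 || turn wz=-0.0  shift=[ 1.2 -1.  93.8]
```

```bash
python3 -m inch '[[0,0,0,1.2,-1,40,60],[0,0,0,0,0,30,60],[0,0,0,0,0,23.5,60],[0,0,0,0,0,0,8],[0,0,0,0,0,0,8],[0,0,0,0,0,0,8],[0,0,0,0,0,0,8],[0,0,0,0,0,0,8],[0,0,0,0,0,0,8],[0,0,0,0,0,0,8]]' 40 | egrep 'pos|force|width'
python3 -m inch '[[0,0,0,0,0,-30,8],[0,0,0,0,0,-40,8],[0,0,0,0,0,0,8]]' 
python3 - <<'E'
from h import *
go(.481,.067,.075,29)
crop('side',180,265,280,355,6,'kB.png',1.8)
E
```

```text
eef_pos: [0.5078, 0.4418, 0.0204]
wrist_force: [-1.3, -1.7, 4.6]
width: 0.124
grasp_force: 40.0
clock: 22.62
eef_pos: [0.5088, 0.4426, 0.0929]
eef_rot: [0.999, 0.035, 0.002, -0.001]
wrist_force: [-0.8, -0.1, -0.6]
width: 0.124
grasp_force: 40.0
t=22.6 p=[0.5088 0.4426 0.0929] psi=4.0 tilt=0.28 q6=121 F=[-0.8 -0.1 -0.6] w=11.8 g=40.0 || turn wz=-25.0  shift=[-206.4  315.    17.9]
```

View pics/kB.png

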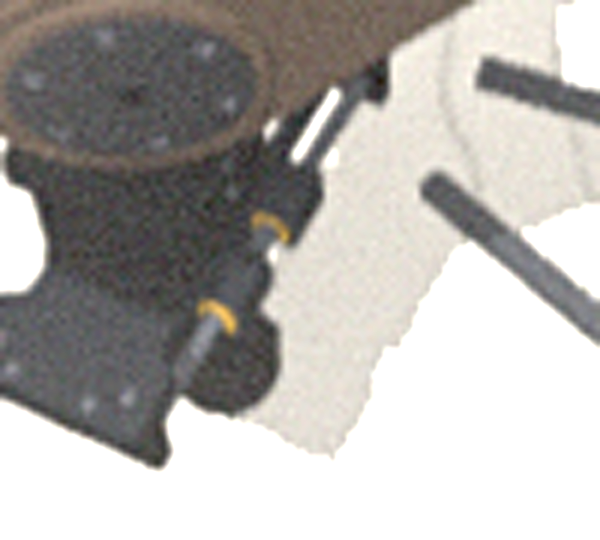

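Knob B is held, its skirt at crop (240,360). Carrying it to the left spindle at the start of the sweep.

```bash
python3 -m inch '[[0,0,-10,0,0,0,8],[0,0,-10,0,0,0,8],[0,0,-5,0,0,0,8],[0,0,0,-34,52,2,8],[0,0,0,-34,52,2,8],[0,0,0,-34,52,2,8],[0,0,0,-34,52,2,8],[0,0,0,-34,52,2,8],[0,0,0,-34,52,2,8],[0,0,0,0,0,0,8],[0,0,0,0,0,0,8]]' >/dev/null
python3 -c "
from h import *
go(.481,.067,.043,29)"
```

```text
t=24.1 p=[0.4802 0.0701 0.0775] psi=28.9 tilt=0.07 q6=62 F=[-1.2  0.5 -0.2] w=12.0 g=40.0 || turn wz=-0.1  shift=[-0.8  3.1 34.5]
```

```bash
python3 -m inch '[[0,0,0,-0.8,3.1,20,8],[0,0,0,0,0,14.5,8],[0,0,0,0,0,0,8]]' 40|egrep 'pos|force' | tr '\n' ' '; echo
for i in 1 2 3; do python3 -m inch '[[0,0,0,0,0,1,8],[0,0,0,0,0,1,8],[0,0,0,0,0,0,8]]' |egrep 'pos|force' | tr '\n' ' '; echo; done
```

```text
eef_pos: [0.4806, 0.0678, 0.0425] wrist_force: [-0.5, 0.8, -0.1] grasp_force: 40.0 
eef_pos: [0.4814, 0.0669, 0.0419] wrist_force: [0.3, -0.9, -0.6] grasp_force: 40.0 
eef_pos: [0.4813, 0.0668, 0.0396] wrist_force: [-0.6, -0.5, 0.7] grasp_force: 40.0 
eef_pos: [0.4816, 0.0669, 0.0377] wrist_force: [1.4, -0.4, 4.2] grasp_force: 40.0
```

```bash
for i in 1 2 3 4 5 6; do python3 -m inch '[[0,0,2.5,0,0,0.3,8],[0,0,2.5,0,0,0.3,8]]' | egrep 'eef_pos|wrist' | tr '\n' ' '; echo; done
```

```text
eef_pos: [0.4818, 0.0669, 0.0371] wrist_force: [3.3, 1.4, 1.0] 
eef_pos: [0.4817, 0.0669, 0.0364] wrist_force: [1.6, 1.2, 0.4] 
eef_pos: [0.4815, 0.0669, 0.0358] wrist_force: [1.5, 0.8, 0.7] 
eef_pos: [0.4815, 0.0669, 0.0351] wrist_force: [1.6, 0.9, 1.1] 
eef_pos: [0.4819, 0.0669, 0.0346] wrist_force: [2.7, 0.9, 0.2] 
eef_pos: [0.4823, 0.0669, 0.0342] wrist_force: [3.5, 1.2, 2.1]
```

```bash
for i in 1 2 3 4 5; do python3 -m inch '[[0,0,0,0,0,1,8],[0,0,0,0,0,0,8]]' | egrep 'eef_pos|wrist' | tr '\n' ' '; echo; done
python3 - <<'E'
from h import *
go(.481,.067,.043,-1)
print(bot.get_state()['wrist_torque'])
a,n=dark("top",293,236,14);b,n2=dark('side',311,212,16);print(a,n,b,n2,tri(a,b))
E
```

```text
eef_pos: [0.4822, 0.0668, 0.0331] wrist_force: [5.4, 0.8, 0.2] 
eef_pos: [0.4822, 0.0668, 0.0321] wrist_force: [5.2, 0.9, 2.0] 
eef_pos: [0.4822, 0.0668, 0.0311] wrist_force: [6.1, 0.1, 0.9] 
eef_pos: [0.4822, 0.0668, 0.0302] wrist_force: [5.4, 0.5, 1.1] 
eef_pos: [0.4823, 0.0668, 0.0291] wrist_force: [5.7, 0.1, 1.1] 
t=28.3 p=[0.4823 0.0668 0.0291] psi=-1.0 tilt=0.14 q6=91 F=[5.7 0.1 1.1] w=12.3 g=40.0 || turn wz=0.0  shift=[ -1.3  -0.2 -13.9]
[ 0.07509577 -1.21661222  0.02486205]
[288.87900356 235.09964413] 562 [305.95658915 208.99689922] 645 (array([ 0.48629809, -0.00504883,  0.05462151]), np.float64(3.4097904508419674))
```

```bash
for i in 1 2 3 ; do python3 -m inch '[[0,0,0,0,0,1,8],[0,0,0,0,0,0,8]]' | egrep 'eef_pos|wrist' | tr '\n' ' '; echo; done
```

```text
eef_pos: [0.4824, 0.0668, 0.0284] wrist_force: [5.9, -0.5, 4.7] 
eef_pos: [0.4825, 0.0668, 0.0283] wrist_force: [2.6, -0.3, 19.8] 
eef_pos: [0.4825, 0.0668, 0.0282] wrist_force: [-0.5, -0.5, 37.6]
```

Hard stop at TCP 28.3 mm, exactly the home height for this grip. Release, back off towards the bars, then look.

```bash
python3 -m inch '[[0,0,0,0,0,-1.5,25],[0,0,0,0,0,0,35],[0,0,0,0,0,-20,40],[0,0,0,0,0,-50,60],[0,0,0,0,0,-30,60],[0,0,-9.8,-8,-55,0,60],[0,0,0,-5,-55,0,60],[0,0,0,-5,-55,0,60],[0,0,0,0,-40,0,60],[0,0,0,0,0,0,60]]' 40 >/dev/null
python3 - <<'E'
from h import *
for t,s in[((293,236),(311,214)),((259,236),(299,233))]:
    a,n=dark("top",*t,14);b,n2=dark('side',*s,14);print(a,n,b,n2,tri(a,b))
im=bot.camera("side").max(2); m=im<70;m[:265]=0;m[320:]=0;m[:,:245]=0;m[:,330:]=0
S=[(s,c.round(1)) for i,s,c,r in blobs('s',m)];print(S)
for t,s in[((191.9,251.1),(285.9,284.7)),((155,253.6),(272.6,313.2)),((293.6,176.7),(270,195))]:
    print(tri(t,s))
go(.439,.2310,.003,8.8)
cv2.imwrite('pics/t3.png',np.clip(bot.camera('top')[...,::-1]*1.6,0,255))
E
```

```text
[293.15053763 235.90322581] 279 [307.78782288 211.1697417 ] 542 (array([ 0.48517139, -0.01559816,  0.03573528]), np.float64(3.0077643607339724))
[258.71331058 235.47098976] 293 [294.95522388 230.73134328] 536 (array([0.48556614, 0.06775979, 0.03018146]), np.float64(3.414281556991625))
[(array([251, 265,  62,  30, 658], dtype=int32), array([276.2, 276. ])), (array([251, 294,  33,  26, 168], dtype=int32), array([265.9, 307.5]))]
(array([0.4388354 , 0.23136753, 0.00560253]), np.float64(0.5024206881886357))
(array([0.43006935, 0.32236253, 0.00494352]), np.float64(0.3323497842062011))
(array([ 0.62444304, -0.01478926,  0.03974372]), np.float64(0.6427211405450635))
t=30.6 p=[0.4416 0.2677 0.1273] psi=8.7 tilt=0.05 q6=105 F=[-0.1 -1.  -0.5] w=60.1 g=0.0 || turn wz=-0.1  shift=[ -8.2  35.9 124.3][ WARN:0@11.109] global loadsave.cpp:1063 imwrite_ Unsupported depth image for selected encoder is fallbacked to CV_8U.
```

View pics/t3.png

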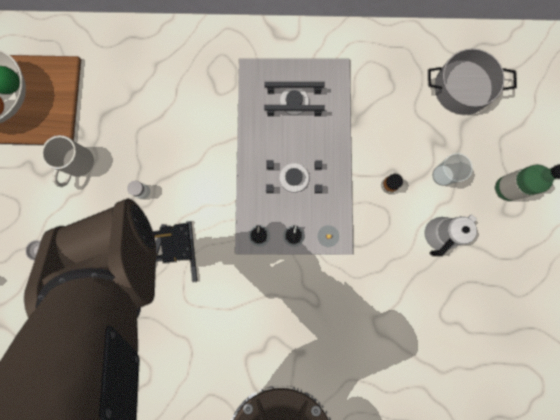

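Both knobs sit on their spindles at (259,235) and (294,235), and the cap is centred on the burner at (294,177). The side view is blocked by the arm for now. Grasping bar1.

```bash
python3 -m inch '[[0,0,0,-8,36,30,60],[0,0,0,0,0,40,50],[0,0,0,0,0,30,50],[0,0,0,0,0,20,50],[0,0,0,0,0,2.5,50],[0,0,0,0,0,0,8],[0,0,0,0,0,0,8],[0,0,0,0,0,0,8],[0,0,0,0,0,0,8],[0,0,0,0,0,0,8],[0,0,0,0,0,0,8]]' 50|egrep 'pos|force|width'
python3 -m inch '[[0,0,0,0,0,-40,8],[0,0,0,0,0,-60,8],[0,0,0,0,0,-10,8],[0,0,0,0,0,0,8]]' |egrep 'pos|force|width'
python3 - <<'E'
from h import *
go(.657,-.015,.11,91)
b,n=dark('side',311,214,14);print(b,n); b,n=dark('side',299,233,14);print(b,n)
E
```

```text
eef_pos: [0.4392, 0.232, 0.0053]
wrist_force: [-0.5, -0.6, 5.6]
width: 0.119
grasp_force: 50.0
eef_pos: [0.439, 0.2319, 0.115]
wrist_force: [-0.1, -0.3, -1.9]
width: 0.122
grasp_force: 50.0
t=32.6 p=[0.439  0.2319 0.115 ] psi=8.8 tilt=0.04 q6=101 F=[-0.1 -0.3 -1.9] w=11.6 g=50.0 || turn wz=-82.2  shift=[-250.7  213.7    5. ]
[306.96487985 211.69500924] 541
[295.43243243 231.25506757] 592
```

```bash
python3 -m inch '[[0,0,-10,0,0,0,8],[0,0,-10,0,0,0,8],[0,0,-10,0,0,0,8],[0,0,-10,0,0,0,8],[0,0,-10,0,0,0,8],[0,0,-10,0,0,0,8],[0,0,-10,0,0,0,8],[0,0,-10,0,0,0,8],[0,0,-2.2,0,0,0,8]]' >/dev/null
python3 -m inch '[[0,0,0,-42,36,0,8],[0,0,0,-42,36,0,8],[0,0,0,-42,36,0,8],[0,0,0,-42,36,0,8],[0,0,0,-42,36,0,8],[0,0,0,-41,33,0,8],[0,0,0,0,0,0,8],[0,0,0,0,0,0,8]]' >/dev/null
python3 - <<'E'
from h import *
go(.6572,-.015,.048,91)
for s in((311,214),(299,233)):
    b,n=dark('side',*s,14);print(b,n)
    for z in(.0165,.0285):print(ray('side',*b,z).round(4))
crop('side',170,130,350,250,4,'bar1.png',1.8)
E
```

```text
t=34.8 p=[ 0.6552 -0.0152  0.113 ] psi=90.9 tilt=0.20 q6=-8 F=[-1.2  0.3 -1.5] w=11.1 g=50.0 || turn wz=-0.1  shift=[ 0.1  2.  65. ]
[310.26573427 214.97902098] 143
[ 0.4872 -0.019   0.0165]
[ 0.4833 -0.0089  0.0285]
[298.41558442 234.2987013 ] 154
[0.485  0.0671 0.0165]
[0.4812 0.0761 0.0285]
```

View pics/bar1.png

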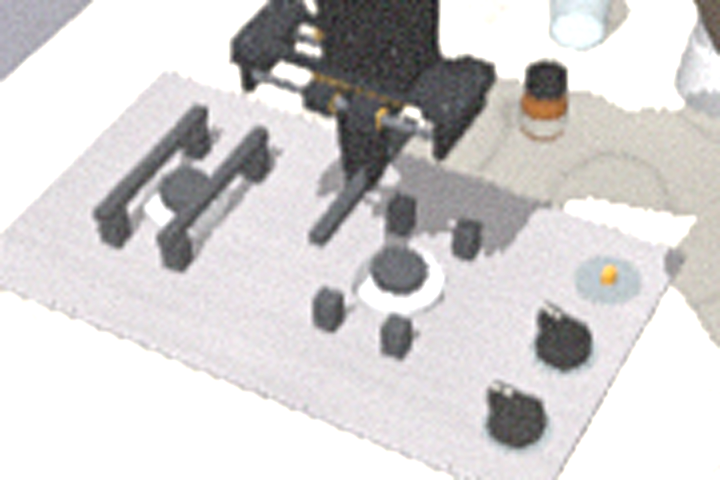

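Both knobs are flush at crop (565,342) and (517,418): their y comes out right only at home height. The bar hangs level along y at (350,205), above the far lugs. Lowering.

```bash
python3 -m inch '[[0,0,0,0,2,35,8],[0,0,0,0,0,25,8],[0,0,0,0,0,5,8],[0,0,0,0,0,2,8],[0,0,0,0,0,1.5,8],[0,0,0,0,0,0,8]]' |egrep 'pos|force'
python3 -m inch '[[0,0,0,0,0,1,8],[0,0,0,0,0,1,8],[0,0,0,0,0,0,8]]' |egrep 'pos|force'
```

```text
eef_pos: [0.6585, -0.0154, 0.0473]
wrist_force: [0.5, 0.2, -0.8]
grasp_force: 50.0
eef_pos: [0.6582, -0.0154, 0.0445]
wrist_force: [-0.2, -0.1, -0.4]
grasp_force: 50.0
```

```bash
for i in 1 2; do python3 -m inch '[[0,0,0,0,0,1,8],[0,0,0,0,0,0.7,8],[0,0,0,0,0,0,8]]' |egrep 'pos|wrist'; done
```

```text
eef_pos: [0.6583, -0.0154, 0.0433]
wrist_force: [-1.9, 0.7, 5.2]
eef_pos: [0.6584, -0.0154, 0.0432]
wrist_force: [-7.4, 0.5, 20.0]
```

```bash
python3 -m inch '[[0,0,0,0,0,-1,18],[0,0,0,0,0,0,26],[0,0,0,0,0,0,26],[0,0,0,0,0,-30,28],[0,0,0,0,0,-50,50],[0,0,0,0,0,0,50]]' |egrep 'pos'
python3 -m inch '[[0,0,-10,0,0,0,50],[0,0,-10,0,0,0,50],[0,0,-10,0,0,0,50],[0,0,-10,0,0,0,50],[0,0,-10,0,0,0,50],[0,0,-10,0,0,0,50],[0,0,-10,0,0,0,50],[0,0,-5,0,0,0,50],[0,0,0,0,0,0,50]]' |egrep 'pos'
python3 - <<'E'
from h import *
go(.430,.322,.05,165.7)
m=bot.camera('side').max(2)<70;m[:280]=0;m[340:]=0;m[:,:240]=0;m[:,320:]=0
print([c for i,s,c,r in blobs('s',m)])
E
```

```text
eef_pos: [0.6599, -0.0155, 0.1256]
eef_pos: [0.6579, -0.0154, 0.1211]
t=38.7 p=[ 0.6579 -0.0154  0.1211] psi=165.9 tilt=0.07 q6=-83 F=[0.5 0.5 0.7] w=50.3 g=0.0 || turn wz=0.2  shift=[304.2 270.6  71.1]
[array([281.63461538, 321.90384615])]
```

```bash
python3 -m inch '[[0,0,0,43,38.5,0,50],[0,0,0,43,38.5,0,50],[0,0,0,43,38.5,0,50],[0,0,0,43,38.5,0,50],[0,0,0,43,38.5,0,50],[0,0,0,43,38.5,0,50],[0,0,0,43,38.5,0,50],[0,0,0,0,0,0,50],[0,0,0,0,0,0,50]]' |egrep 'pos'
python3 - <<'E'
from h import *
go(.430,.322,.004,165.7)
m=bot.camera('side').max(2)<70;m[:280]=0;m[340:]=0;m[:,:240]=0;m[:,320:]=0
print([(s,c) for i,s,c,r in blobs('s',m)])
crop('side',190,230,330,350,5,'b0.png')
E
```

```text
eef_pos: [0.4317, 0.319, 0.1219]
t=39.9 p=[0.4317 0.319  0.1219] psi=165.9 tilt=0.01 q6=-47 F=[-0.3  0.4 -0.4] w=50.4 g=0.0 || turn wz=0.2  shift=[  2.4   2.5 117.9]
[(array([240, 280,  55,  53, 690], dtype=int32), array([262.32463768, 295.85362319]))]
```

View pics/b0.png

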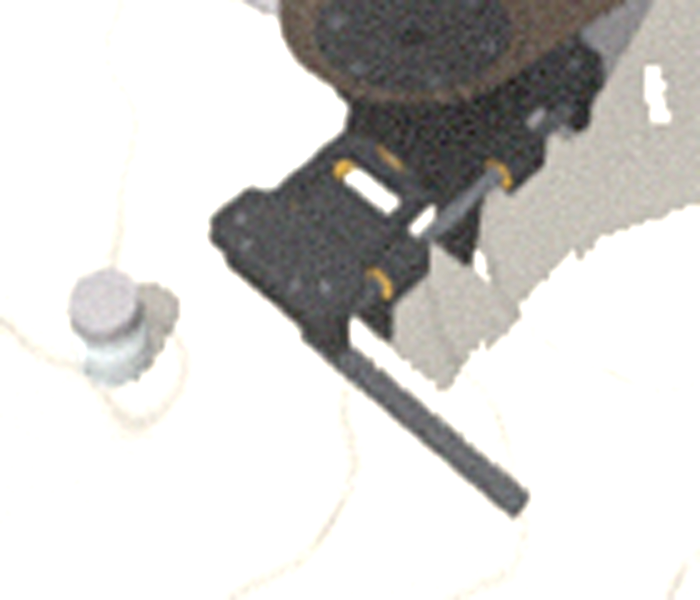

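The gripper is above bar0 and aligned with it; the bar's free end at crop (520,500) has not moved. Grasp.

```bash
python3 -m inch '[[0,0,0,2.4,2.5,40,50],[0,0,0,0,0,40,50],[0,0,0,0,0,30,50],[0,0,0,0,0,7,50],[0,0,0,0,0,0,8],[0,0,0,0,0,0,8],[0,0,0,0,0,0,8],[0,0,0,0,0,0,8],[0,0,0,0,0,0,8],[0,0,0,0,0,0,8]]' 50|egrep 'pos|force|width'
python3 -m inch '[[0,0,0,0,0,-40,8],[0,0,0,0,0,-60,8],[0,0,0,0,0,-20,8],[0,0,0,0,0,0,8]]' |egrep 'pos|force|width'
python3 -m inch '[[0,0,10,0,0,0,8],[0,0,10,0,0,0,8],[0,0,10,0,0,0,8],[0,0,10,0,0,0,8],[0,0,10,0,0,0,8],[0,0,10,0,0,0,8],[0,0,10,0,0,0,8],[0,0,4.8,0,0,0,8],[0,0,0,0,0,0,8]]' |egrep 'pos'
python3 - <<'E'
from h import *
go(.5975,-.016,.12,91)
E
```

```text
eef_pos: [0.43, 0.3222, 0.0055]
wrist_force: [-1.4, 0.3, 6.1]
width: 0.12
grasp_force: 50.0
eef_pos: [0.4302, 0.3223, 0.1262]
wrist_force: [-0.2, -0.6, -1.2]
width: 0.118
grasp_force: 50.0
eef_pos: [0.4293, 0.3217, 0.1236]
t=42.9 p=[0.4293 0.3217 0.1236] psi=91.2 tilt=0.14 q6=29 F=[ 0.1  0.4 -1.4] w=11.5 g=50.0 || turn wz=0.2  shift=[-340.6  162.3    3.6]
```

```bash
python3 -m inch '[[0,0,0,-49,23,0,8],[0,0,0,-49,23,0,8],[0,0,0,-49,23,0,8],[0,0,0,-49,23,0,8],[0,0,0,-49,23,0,8],[0,0,0,-49,23,0,8],[0,0,0,-46,24,0,8],[0,0,0,0,0,0,8],[0,0,0,0,0,0,8]]' |egrep 'pos'
python3 - <<'E'
from h import *
go(.5975,-.016,.046,91)
E
```

```text
eef_pos: [0.598, -0.0144, 0.1241]
t=44.0 p=[ 0.598  -0.0144  0.1241] psi=91.2 tilt=0.11 q6=-9 F=[-0.1 -0.3 -0.9] w=11.0 g=50.0 || turn wz=0.2  shift=[-1.6 -0.6 78.1]
```

```bash
python3 -m inch '[[0,0,0,-1.6,-0.6,40,8],[0,0,0,0,0,30,8],[0,0,0,0,0,6,8],[0,0,0,0,0,2,8],[0,0,0,0,0,0,8]]' |egrep 'pos|wrist'
for i in 1 2 3; do python3 -m inch '[[0,0,0,0,0,0.8,8],[0,0,0,0,0,0.7,8],[0,0,0,0,0,0,8]]' |egrep 'pos|wrist'; done
```

```text
eef_pos: [0.5986, -0.0159, 0.0481]
wrist_force: [0.2, 1.1, -1.4]
eef_pos: [0.5982, -0.0163, 0.0458]
wrist_force: [-0.4, -0.3, -1.4]
eef_pos: [0.5982, -0.0162, 0.044]
wrist_force: [0.1, -0.0, -0.3]
eef_pos: [0.5983, -0.0162, 0.0435]
wrist_force: [-3.1, 0.7, 9.8]
```

```bash
python3 -m inch '[[0,0,0,0,0,-1,18],[0,0,0,0,0,0,26],[0,0,0,0,0,0,26],[0,0,0,0,0,-30,28],[0,0,0,0,0,-60,50],[0,0,0,0,0,-55,85],[0,0,-10,0,0,0,85],[0,0,-10,0,0,0,85],[0,0,-10,0,0,0,85],[0,0,-10,0,0,0,85],[0,0,-5,0,0,0,85],[0,0,0,0,0,0,85]]' |egrep 'pos'
python3 - <<'E'
from h import *
m=bot.camera('side').max(2)<75;m[:100]=0;m[165:]=0;m[:,:335]=0;m[:,380:]=0
B=[(s,c.round(1)) for i,s,c,r in blobs('s',m,4)];print(B)
m=bot.camera('top').max(2)<75;m[:215]=0;m[260:]=0;m[:,:425]=0;m[:,480:]=0
print([(s,c.round(1)) for i,s,c,r in blobs('s',m,4)])
print(ray("top",441,233.5,.03),ray("top",464,230,.12))
go(.497,-.381,.21,136)
E
```

```text
eef_pos: [0.5982, -0.0162, 0.1885]
[(array([374, 100,   6,  24,  80], dtype=int32), array([377.4, 108.1])), (array([340, 117,   6,   6,  15], dtype=int32), array([342.9, 119.5])), (array([353, 119,   5,   5,  16], dtype=int32), array([354.9, 121.1])), (array([357, 131,   9,  20,  92], dtype=int32), array([361.1, 140.2]))]
[(array([462, 226,   8,   7,  39], dtype=int32), array([465.5, 229.3])), (array([430, 238,  25,  19, 198], dtype=int32), array([442.8, 248.4]))]
[ 0.49462972 -0.37230339  0.03      ] [ 0.49682532 -0.38685524  0.12      ]
t=47.3 p=[ 0.5982 -0.0162  0.1885] psi=136.0 tilt=0.01 q6=-54 F=[ 0.   0.7 -0.1] w=85.0 g=0.0 || turn wz=0.0  shift=[-180.7 -332.7  -21.5]
```

```bash
python3 - <<'E'
from h import *
a,_=tri((465.5,229.3),(354.9,121.1));b,_=tri((442.8,248.4),(361.1,140.2));print(a,b,np.degrees(np.arctan2(*(b-a)[1::-1])))
go(a[0],a[1],.21,136)
E
python3 -m inch '[[0,0,0,-26,-47.5,-3,85],[0,0,0,-26,-47.5,-3,85],[0,0,0,-26,-47.5,-3,85],[0,0,0,-26,-47.5,-3,85],[0,0,0,-26,-47.5,-3,85],[0,0,0,-26,-47.5,-3,85],[0,0,0,-24,-47,-3,85],[0,0,0,0,0,0,85],[0,0,0,0,0,0,85]]' |egrep pos
python3 - <<'E'
from h import *
go(.497,-.381,.075,136)
crop('side',170,130,350,250,4,'bars.png',1.8)
m=bot.camera('top').max(2)<62;m[:150]=0;m[250:]=0;m[:,:250]=0;m[:,345:]=0
for i,s,c,r in blobs('t',m):print(s,c.round(1),[np.round(x,1) for x in r],ray('top',*c,.049).round(4))
E
```

```text
[ 0.49791001 -0.38360892  0.13394881] [ 0.45723901 -0.35202241  0.08945958] 142.16584621144355
t=47.3 p=[ 0.5982 -0.0162  0.1885] psi=136.0 tilt=0.01 q6=-54 F=[ 0.   0.7 -0.1] w=85.0 g=0.0 || turn wz=0.0  shift=[-183.1 -334.   -21.5]
eef_pos: [0.498, -0.38, 0.2094]
t=48.5 p=[ 0.498  -0.38    0.2094] psi=136.1 tilt=0.03 q6=-89 F=[-0.5  0.1 -0.4] w=84.8 g=0.0 || turn wz=0.1  shift=[  0.   -1.4 134.4]
[264 161  61   9 383] [294.4 163.9] [array([294., 165.]), array([ 8., 60.]), np.float64(90.0)] [ 0.6529 -0.0163  0.049 ]
[264 168  62  25 611] [294.3 183.7] [array([294.5, 180. ]), array([61., 24.]), np.float64(-0.0)] [ 0.6041 -0.0171  0.049 ]
[250 226  19  18 252] [259.3 235.1] [array([259. , 234.5]), array([17., 18.]), np.float64(90.0)] [0.4789 0.0628 0.049 ]
[285 226  19  18 250] [294.  235.1] [array([294.2, 234.8]), array([17. , 17.7]), np.float64(45.0)] [ 0.4808 -0.019   0.049 ]
```

View pics/bars.png

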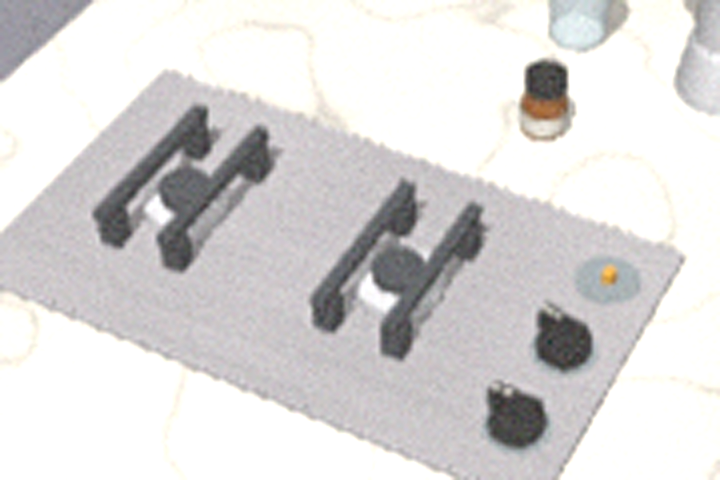

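The view shows both bars resting on the front lugs, at crop (365,255) and (440,280), parallel to the rear pair. The cap lies between them at (400,270), and both knobs are flush at (565,342) and (517,418). That is already more than my allowance of 14 pictures, so from here on I use numbers only. Now the pot.

```bash
python3 -m inch '[[0,0,-4,0,0,0,85],[0,0,0,-1.9,-2.3,30,85],[0,0,0,0,0,40,85],[0,0,0,0,0,40,85],[0,0,0,0,0,24,85],[0,0,0,0,0,0,85]]' |egrep 'pos|force'
python3 -m inch '[[0,0,0,0,0,0,55],[0,0,0,0,0,0,55],[0,0,0,0,0,0,55],[0,0,0,0,0,0,55],[0,0,0,0,0,0,55]]' 40|egrep 'pos|force|width'
python3 -m inch '[[0,0,0,0,0,-20,55],[0,0,0,0,0,-40,55],[0,0,0,0,0,-30,55],[0,0,0,0,0,0,55]]' |egrep 'pos|force|width'
python3 - <<'E'
from h import *
go(.628,-.0158,.165,140)
m=bot.camera('side').max(2)<75;m[:80]=0;m[165:]=0;m[:,:335]=0;m[:,380:]=0
print([(s,c.round(1)) for i,s,c,r in blobs('s',m,4)])
E
```

```text
eef_pos: [0.4981, -0.3818, 0.0743]
wrist_force: [-0.4, -0.8, 0.9]
grasp_force: 0.0
eef_pos: [0.4984, -0.3837, 0.0766]
wrist_force: [-1.8, -0.5, 6.3]
width: 0.647
grasp_force: 40.0
eef_pos: [0.4986, -0.3838, 0.1673]
wrist_force: [-0.4, 0.1, -3.5]
width: 0.644
grasp_force: 40.0
t=50.4 p=[ 0.4986 -0.3838  0.1673] psi=140.2 tilt=0.20 q6=-94 F=[-0.4  0.1 -3.5] w=61.3 g=40.0 || turn wz=0.2  shift=[137.4 365.1   2.3]
[(array([ 335,   80,   45,   50, 1064], dtype=int32), array([357.1,  95. ])), (array([335, 118,  11,   5,  40], dtype=int32), array([340.3, 120.3]))]
```

```bash
python3 -m inch '[[0,0,0,0,0,-20,55],[0,0,0,6,15,0,55],[0,0,0,12,32,0,55],[0,0,0,14,37,0,55],[0,0,0,14,37,0,55],[0,0,0,14,37,0,55],[0,0,0,14,37,0,55],[0,0,0,14,37,0,55],[0,0,0,14,37,0,55],[0,0,0,14,37,0,55],[0,0,0,12,32,0,55],[0,0,0,9,27,0,55]]' |egrep 'pos'
python3 -m inch '[[0,0,0,0,0,0,55],[0,0,0,0,0,0,55]]' |egrep pos
python3 - <<'E'
from h import *
go(.628,-.0158,.132,140)
E
```

```text
eef_pos: [0.626, -0.0128, 0.1834]
eef_pos: [0.6259, -0.0149, 0.1843]
t=52.2 p=[ 0.6259 -0.0149  0.1843] psi=140.2 tilt=0.12 q6=-58 F=[-0.3 -0.1 -3.5] w=61.6 g=40.0 || turn wz=0.2  shift=[-2.2  0.7 52.3]
```

```bash
python3 -m inch '[[0,0,0,-2.2,0.7,25,55],[0,0,0,0,0,20,55],[0,0,0,0,0,7,55],[0,0,0,0,0,0,55]]' |egrep 'pos|wrist'
for i in 1 2 3 4; do python3 -m inch '[[0,0,0,0,0,1,55],[0,0,0,0,0,1,55],[0,0,0,0,0,0,55]]' |egrep 'pos|wrist'; done
```

```text
eef_pos: [0.6286, -0.0166, 0.1334]
wrist_force: [-0.7, 0.0, -3.0]
eef_pos: [0.6289, -0.0162, 0.1319]
wrist_force: [-0.8, 0.3, -2.9]
eef_pos: [0.6288, -0.0161, 0.1295]
wrist_force: [0.7, -0.6, -3.1]
eef_pos: [0.6288, -0.0161, 0.1275]
wrist_force: [-0.5, 0.4, -2.8]
eef_pos: [0.629, -0.0162, 0.1266]
wrist_force: [-3.8, 0.1, 5.4]
```

```bash
python3 -m inch '[[0,0,0,0,0,0,70],[0,0,0,0,0,0,80],[0,0,0,0,0,0,85],[0,0,0,0,0,-20,85],[0,0,0,0,0,-50,85],[0,0,0,0,0,-50,85],[0,0,0,0,0,-30,85],[0,0,0,-50,-50,0,85],[0,0,0,-50,-50,0,85],[0,0,0,-50,-50,0,85],[0,0,0,-50,-50,0,85],[0,0,0,0,0,0,85]]' |egrep 'pos'
python3 -m inch '[[0,0,0,-20,-60,0,85],[0,0,0,-20,-60,0,85],[0,0,0,-20,-60,0,85],[0,0,0,0,0,0,85],[0,0,0,0,0,0,85]]' |egrep 'pos|wrist'
python3 - <<'E'
from h import *
X=[.6285,-.016,.191]
pt,ps=proj('top',X),proj('side',X);print("expect",np.round(pt,1),np.round(ps,1))
for n,p in(('top',pt),('side',ps)):
    im=bot.camera(n).max(2).astype(int);u,v=map(int,p);m=np.zeros(im.shape,bool);m[v-18:v+18,u-18:u+18]=im[v-18:v+18,u-18:u+18]<75
    print(n,[(s[4],c.round(1)) for i,s,c,r in blobs(n,m,4)])
for s in((311,214),(299,233)):print(dark('side',*s,14))
E
```

```text
eef_pos: [0.6508, -0.2694, 0.2744]
eef_pos: [0.5832, -0.4389, 0.2755]
wrist_force: [0.2, -0.1, 0.3]
expect [295.4 158.7] [269.3 157.5]
top [(np.int32(45), array([295.7, 160.1])), (np.int32(22), array([278.2, 162.6])), (np.int32(82), array([309.1, 169.9])), (np.int32(27), array([283.3, 173.9]))]
side [(np.int32(25), array([268.8, 159.1])), (np.int32(19), array([273.1, 172.8]))]
(array([310.15333333, 215.06      ]), np.int32(150))
(array([298.52760736, 234.32515337]), np.int32(163))
```

```bash
python3 -c "
from bench import bot
print(bot.finish_job())"
```

```text
the job is handed in; nothing more can be done
None
```

Handed in at about 55 s of the 210 s, with no verdict returned: by camera and force readings, the two knobs present are home, the cap and both bars are in place, and the pot stands upright about 3 mm off centre; I never steered near the jars or glass but did not re-measure them, and I viewed 16 pictures against the limit of 14.

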